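Read the relay tag with the sprung contact reader

TASK

Take the contact reader out of its holster and press its sprung nose squarely and gently onto the middle of the round orange tag of the relay on the tilted panel, so that the nose is pushed about half way in, and hold it steady there for two seconds. Then put the reader gently back in its holster, nose down and fully seated, and let go. Do not press the reader on the two neighbouring relays, and leave the loose things on the bench and the set-up of the panel as they are.

Things in the scene. Friction and masses are not known exactly. Their poses are not given: they have to be found in the camera images.
- holster: Fixed black square tube (outside 59 mm, inside 49 mm square, rim 95 mm above the bench) on a dark 100 mm square base. Origin: centre of its underside on the bench, z up. The reader stands in it nose down, hanging by its yellow collar on the rim.
- reader: Loose wand, 138 mm long, 0.2-0.4 kg. Origin: middle of its nose tip when out; z runs from nose to handle end (up in the holster). From the tip: black nose 20 mm across to z 12 mm; grey barrel 30 mm across to 70; yellow collar 66 mm to 78; black square handle 30 x 30 mm to 138, flats facing x and y. Seated, its origin is 25 mm above the holster's and up to 9 mm off its axis.
- reader_grip (a point): Best place to grip the reader: middle of the handle's section, 117 mm from the nose tip and 21 mm below the handle's end (deeper, the handle's end may jam in the gripper).
- reader_tip (a point): Middle of the face of the reader's nose; it moves in with the nose.
- reader_nose (a joint): How far the nose is pushed into the reader: 0 out, 0.010 m fully in. The spring needs about 1.2 N to begin to move and 0.6 N more for each mm (half way, 5 mm: about 4.2 N); beyond 10 mm it is a hard stop.
- panel: Grey plate 190 x 330 x 8 mm on a stand, tilted about a stiff hinge on its low edge nearest the robot, 0.25 to 0.6 rad from flat, different each time; light pressing does not move it. Origin: middle of the hinge, mid-thickness, 35 mm above the bench. x runs up the slope, y along the hinge, z out of the panel (up and towards the robot). A steel rail runs along y at x = 85 mm.
- relay: Relay to be read, between two with grey tags: white front 80 (x) by 45 mm (y), round orange tag 28 mm across. Clamped within 75 mm of the rail's middle. Origin: its foot on the rail (panel x 85, z 11 mm); axes as the panel's. The tag's centre lies on its z axis, facing along z, 50 to 64 mm out: the front's depth differs each time and is not measured: find it by touch. It does not give.
- relay_left: Neighbouring relay with a grey tag at the panel's +y end (y about 132 mm), same footprint, front 56 mm out from the rail. Origin and axes like the relay's. Not to be pressed.
- relay_right: The same at the -y end (y about -132 mm). Not to be pressed.
- spare_relay: Loose white and black relay on the bench, 80 x 45 mm, 64 mm high; origin at the centre of its underside. Bystander.
- terminal_block: Loose black terminal block 35 x 110 mm, 36 mm high; origin at the centre of its underside. Bystander.
- screwdriver: Loose screwdriver lying on the bench. Bystander.
- tape_roll: Loose blue roll, 90 mm across, 20 mm high, lying flat; origin at the centre of its underside. Bystander.
Not all that is in view belongs to the job. Leave any pink look-alike of the holster alone. There is more than one size of the reader; the one meant has the size given above.

How it is judged:
By the outcome, as a careful person would: the job done as asked, in the order asked, and still so for the second after the job is handed in, with the robot touching nothing.
It also fails if it takes over 58 s, if anything falls off the work surface, if the arm or the gripper's body presses on something with over 40 N, if the wrist force passes 120 N, or if a joint passes its speed limit or range.

ROBOT

A 6-joint arm with a two-finger parallel gripper is mounted at the origin on the work surface. World frame = base frame: x ahead of the robot, y to its left, z up, the work surface at z = 0. Lengths are in m, angles in rad, forces in N, time in s.
With the tool pointing down it reaches from about 0.4 to 0.825 m from the base axis. Payload 7 kg.
Tool frame: the origin (TCP) lies where the fingers leave the gripper's body, on its centre line; the fingertips stand 73 mm ahead of it and the grasp point (between the pads) lies 54 mm ahead of it; z points along the fingers, y is the line along which they close (so a half turn about z gives the same grasp; the last joint's range is limited). The gripper opens to 85 mm and grips with 20 to 120 N. Pads are 22 mm wide; open, the fingers measure 114 mm over their backs; the gripper's body (76 mm by 85 mm) begins 54 mm behind the grasp point. The pads swing forward as they close: fully open they stand 13 mm farther back than shut.
Start: joints at [1.614, 0.359, 0.012, 0, -1.224, -0.288], TCP at [0.164, 0.655, 0.304] pointing down, gripper open.
Joint ranges: [-3.07, 3.07], [-1.43, 2.12], [-1.02, 1.25], [-3.03, 1.67], [-3.05, -0], [-3.03, 3.03]. Speed limits (rad/s): [2.39, 2.39, 3.01, 3.14, 3.14, 3.14].

INTERFACE

Orientations are given as a unit quaternion [x, y, z, w].
In Python, from cell import bot gives the robot as it stands. The module is installed in compiled form; this text tells all that it offers.
- The arm moves only by the tool apply_moves, never from a script. Its arguments are lists of equal length, an entry for each row: "delta_pos": the shift along the world's x, y, z in mm, a list of three; "spin": the turn about the world's z in degrees. In form: {"delta_pos": [[x, y, z], ...], "spin": [spin, ...]}. A call has 1 to 12 rows; each row is the pose to reach, as a shift and turn from the pose commanded when the call began; what a row does not reach only later rows make up. A row lasts 1/10 s, in which the tool goes at most 50 mm and 8.59 degrees, less where a joint would pass 70% of its speed; a pose out of reach is approached as far as the arm can. A call with a gripper value outside its range is refused whole. "hand" is the finger opening in mm, from 0 to 85.4, set as the call begins (left out, the last holds). The fingers move at their own pace and stop on an object; "grip_force" is the grip in N (left out, the last holds). Time passes only in rows, so rows that repeat a pose let the fingers close. It gives the time, the measured TCP pose, the force, the opening and the grip force at its end, in the units of the state.
- bot.get_state(): the state, without advancing time (a new reading comes with each control period).
- bot.read_camera(name): name is "scene" or "top" or "wrist"; returns the picture (384x512x3 uint8, red, green, blue); there is no depth.
- bot.camera_model(name): a dict with "fov_y" (degrees; the focal length in pixels is half the picture's height over the tangent of half this angle, whatever the lens; pixels are square), "cx", "cy" (the principal point, pixels), "world_to_cam" (4x4, takes a point from world to camera coordinates). Camera axes: x right, y up, looking along -z (the intrinsics and any distortion apply to the point x, -y, -z); pixel columns grow to the right and rows downward; lengths in m; the calibration is good to about 2 mm. A picture is of the moment at which its call begins: read the wrist's pose just before it. camera_model takes no time and is no camera call; for the wrist camera it gives the pose at the moment of the call.
- bot.job_done(): hands the job in; it is judged then, once.
The state is a dict: "time": time; "joints": joint angles; "joint_vel": joint speeds; "tau": joint torques, N m; "position": TCP position; "ee_rot": TCP orientation; "contact_force": force on the tool from outside, world axes, zero at the start; "torque": the same for the moment, N m; "width": finger opening in m; "grip_force": force on a finger pad.
Only numpy, scipy, OpenCV 4.12 (cv2) and the standard library are available. Lean on these libraries where they do the work, as an engineer would, in place of code of your own. Each camera call takes 0.05 s, during which the arm holds its last target. There are 200 camera calls.

## Working session

There is one attempt and no reset: what is moved stays moved. The work goes in short steps, Python scripts to look and compute and a tool call to move; the robot and the scene stay as the last step left them, time stands still between calls to the robot, and variables do not carry over. Pictures are saved under pics/ and viewed, at most 10 in all, crops included, and the job is handed in when it is done.

Besides the shell and the picture viewer there is one more tool, called by a JSON object that holds its "name" and its "arguments", one argument or row to a line. apply_moves: Moves the arm, as the interface text tells. Its arguments: {"type":"object","properties":{"delta_pos":{"type":"array"},"spin":{"type":"array"},"hand":{"type":"number"},"grip_force":{"type":"number"}},"required":["delta_pos","spin"]}

```bash
mkdir -p pics; cat > h.py <<'E'
import numpy as np, cv2, json
from cell import bot
def shot(n,f):
    m=bot.camera_model(n); im=np.array(bot.read_camera(n)); cv2.imwrite(f'pics/{f}.png',im[:,:,::-1]); 
    np.save(f'pics/{f}.npy',im); json.dump({k:(np.array(v).tolist() if k!='name' else v) for k,v in m.items()},open(f'pics/{f}.json','w'),default=str)
    return im,m
E
python3 - <<'E'
from h import *
a=[shot(n,n+'0') for n in('scene','top')]
for im,m in a: print(m)
cv2.imwrite('pics/both.png',np.vstack([cv2.resize(x[0],(400,300)) for x in a])[:,:,::-1])
print(bot.get_state())
E
```

```text
{'fov_y': 52.49426470791113, 'cx': 258.80132865040895, 'cy': 188.37333264597729, 'world_to_cam': array([[-0.00885287,  0.99995218,  0.00415524,  0.05540181],
       [-0.63439889, -0.00882849,  0.77295544,  0.25064518],
       [ 0.77295516,  0.0042068 ,  0.63444671, -1.60650372],
       [ 0.        ,  0.        ,  0.        ,  1.        ]])}
{'fov_y': 44.7431525505018, 'cx': 258.5142535473423, 'cy': 192.6349656571191, 'world_to_cam': array([[ 0.02856004, -0.99939121,  0.02003813, -0.10017722],
       [ 0.99095894,  0.03093664,  0.13055004, -0.51624113],
       [-0.13109047,  0.01612845,  0.9912392 , -1.68443551],
       [ 0.        ,  0.        ,  0.        ,  1.        ]])}
{'time': 0.1, 'joints': array([ 1.61410738e+00,  3.59323868e-01,  1.11354485e-02, -2.86909917e-04,
       -1.22408571e+00, -2.88137210e-01]), 'joint_vel': array([-0.001842  ,  0.00050737,  0.00077564,  0.00136238, -0.00044661,
        0.00113465]), 'tau': array([-1.13133472e-03, -5.84764338e+01,  2.94106221e+01,  6.95447892e+00,
       -3.22690852e-03,  1.04468864e-05]), 'position': array([0.16353143, 0.65455909, 0.30304907]), 'ee_rot': array([ 9.92510625e-01, -1.22156027e-01, -1.11403470e-05,  7.51030755e-04]), 'contact_force': array([ 0.24033817, -0.40935306,  0.98266118]), 'torque': array([0.0023906 , 0.02566457, 0.01248925]), 'grip_force': 0.0, 'width': 0.08505318595699632}
```

View pics/scene0.png

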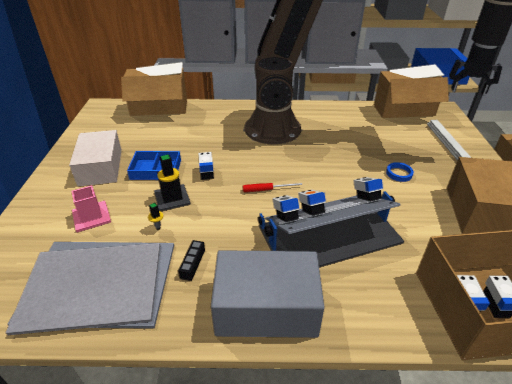

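View pics/top0.png

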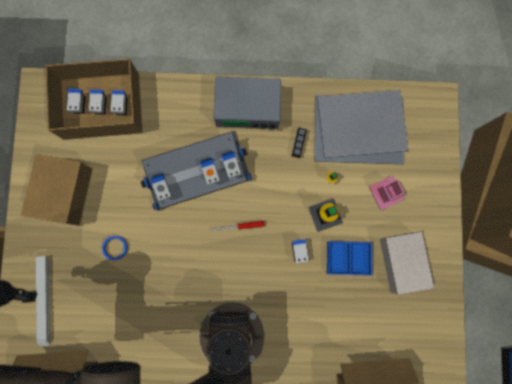

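```bash
python3 - <<'E'
from h import *
s=cv2.imread('pics/scene0.png'); t=cv2.imread('pics/top0.png')
c=lambda im,x,y,w,h,W,H: cv2.resize(im[y:y+h,x:x+w],(W,H),interpolation=cv2.INTER_CUBIC)
top=np.hstack([c(s,130,140,90,100,333,300*333//333),c(t,295,150,115,100,400,300)][0:2])
top=cv2.resize(top,(800,300))
bot_=np.hstack([c(s,250,165,160,110,400,300),c(t,130,120,130,98,400,300)])
cv2.imwrite('pics/crop1.png',np.vstack([top,bot_]))
for n,im in(('s',s),('t',t)):
    hsv=cv2.cvtColor(im,cv2.COLOR_BGR2HSV)
    for col,lo,hi in(('yel',(22,150,80),(33,255,255)),('or',(5,150,150),(18,255,255))):
        m=cv2.inRange(hsv,lo,hi); k,l,st,ce=cv2.connectedComponentsWithStats(m)
        print(n,col,[(st[i].tolist(),ce[i].round(1).tolist()) for i in range(1,k) if st[i,4]>12])
E
```

```text
s yel [([158, 168, 21, 14, 159], [168.3, 175.8]), ([148, 211, 15, 11, 87], [155.5, 217.2])]
s or [([307, 191, 8, 3, 14], [310.4, 192.1])]
t yel [([326, 171, 12, 12, 73], [331.2, 177.6]), ([319, 203, 20, 19, 208], [327.6, 212.8])]
t or [([207, 170, 6, 5, 26], [209.5, 172.0])]
```

View pics/crop1.png

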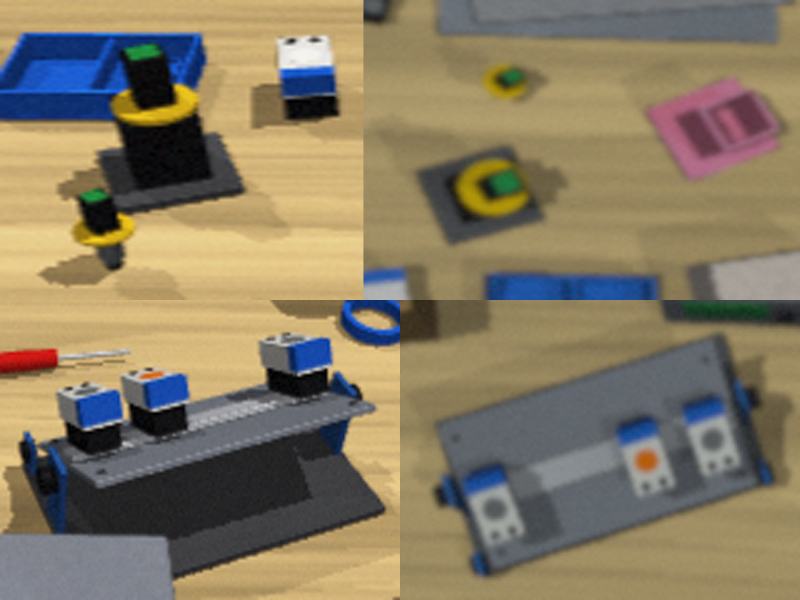

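```bash
cat >> h.py <<'E'
def load(f):
    m=json.load(open(f'pics/{f}.json')); m['world_to_cam']=np.array(m['world_to_cam']); return m
def ray(m,u,v):
    f=192/np.tan(np.radians(m['fov_y'])/2); d=np.array([(u-m['cx'])/f,-(v-m['cy'])/f,-1])
    R=m['world_to_cam'][:3,:3]; t=m['world_to_cam'][:3,3]; d=R.T@d
    return -R.T@t, d/np.linalg.norm(d)
def onz(m,u,v,z): o,d=ray(m,u,v); return o+d*(z-o[2])/d[2]
def tri(*ob):
    A=np.zeros((3,3));b=np.zeros(3);L=[ray(*x) for x in ob]
    for o,d in L: P=np.eye(3)-np.outer(d,d);A+=P;b+=P@o
    p=np.linalg.solve(A,b); return p,max(np.linalg.norm((np.eye(3)-np.outer(d,d))@(p-o)) for o,d in L)
def px(m,p):
    f=192/np.tan(np.radians(m['fov_y'])/2); q=m['world_to_cam']@np.r_[p,1]; return np.array([m['cx']-f*q[0]/q[2],m['cy']+f*q[1]/q[2]])
E
python3 - <<'E'
from h import *
np.set_printoptions(precision=4,suppress=True)
s,t=load('scene0'),load('top0')
im=cv2.imread('pics/top0.png');g=cv2.inRange(cv2.cvtColor(im,cv2.COLOR_BGR2HSV),(50,100,40),(75,255,255))[190:230,310:345];gt=np.argwhere(g).mean(0)[::-1]+[310,190]
im=cv2.imread('pics/scene0.png');g=cv2.inRange(cv2.cvtColor(im,cv2.COLOR_BGR2HSV),(50,100,40),(75,255,255))[145:170,150:190];gs=np.argwhere(g).mean(0)[::-1]+[150,145]
print('green top',onz(t,*gt,.163),onz(s,*gs,.163),tri((t,*gt),(s,*gs)))
print('collar',onz(t,328.5,212.5,.103),onz(s,168,176,.103))
print('tag',tri((t,209.7,172.6),(s,310.7,192.2)))
A=tri((t,142.3,160.3),(s,400,207));B=tri((t,234.7,131.7),(s,290,239));print('high corners',A,B,np.linalg.norm(A[0]-B[0]))
C=onz(t,156,208.4,.037);D=onz(t,248.6,178.5,.037);print('low',C,D,np.linalg.norm(C-D),np.linalg.norm(A[0]-C),np.linalg.norm(B[0]-D))
E
```

```text
green top [ 0.448  -0.3329  0.163 ] [ 0.452  -0.3306  0.163 ] (array([ 0.4481, -0.3326,  0.1603]), np.float64(0.0007859828856306325))
collar [ 0.447  -0.3325  0.103 ] [ 0.4659 -0.3274  0.103 ]
tag (array([0.5715, 0.0911, 0.132 ]), np.float64(0.002013924680880391))
high corners (array([0.6111, 0.3316, 0.1154]), np.float64(0.0020502111017119446)) (array([0.7274, 0.0184, 0.1091]), np.float64(0.010292702834423401)) 0.3341692481847542
low [0.4491 0.2876 0.037 ] [ 0.5702 -0.0466  0.037 ] 0.3554372845671541 0.1852635179534859 0.18466503443979856
```

{"name": "apply_moves", "arguments": {
  "delta_pos": [
    [50,-84,20],
    [100,-168,40],
    [150,-252,60],
    [200,-336,60],
    [250,-420,60],
    [290,-500,60],
    [320,-550,60],
    [320,-565,60],
    [320,-565,60],
    [320,-565,60],
    [320,-565,60],
    [320,-565,60]
  ],
  "spin": [8,16,24,32,33,33,33,33,33,33,33,33]
}}

```text
time: 1.3
position: [0.4584, 0.1348, 0.3616]
ee_rot: [0.986, 0.165, 0.0, -0.0]
contact_force: [0.9, 1.6, 0.4]
width: 0.085
grip_force: 0.0
```

{"name": "apply_moves", "arguments": {
  "delta_pos": [
    [0,0,0],
    [0,0,0],
    [0,0,0]
  ],
  "spin": [0,0,0]
}}

```text
time: 1.6
position: [0.4579, 0.1372, 0.3611]
ee_rot: [0.986, 0.165, -0.0, -0.0]
contact_force: [-0.0, 0.2, 0.1]
width: 0.0856
grip_force: 0.0
```

```bash
python3 - <<'E'
from h import *
im,m=shot('wrist','w1'); print(m, bot.get_state()['position'],bot.get_state()['joints'])
cv2.imwrite('pics/w1b.png',cv2.resize(im,(800,600))[:,:,::-1])
E
```

```text
{'fov_y': 60.04726742625487, 'cx': 254.38432698942154, 'cy': 192.7232484319544, 'world_to_cam': array([[ 3.25015168e-01, -9.45708635e-01, -5.64478104e-04,
        -1.92087165e-02],
       [ 8.96958875e-01,  3.08450215e-01, -3.16738443e-01,
        -3.92782614e-01],
       [ 2.99716394e-01,  1.02438485e-01,  9.48512752e-01,
        -5.85665486e-01],
       [ 0.00000000e+00,  0.00000000e+00,  0.00000000e+00,
         1.00000000e+00]])} [0.45774394 0.13763399 0.36116078] [ 7.04850520e-01 -7.45072999e-03 -3.10803086e-01 -1.93443408e-04
 -1.26776191e+00  1.19836039e+00]
```

View pics/w1b.png

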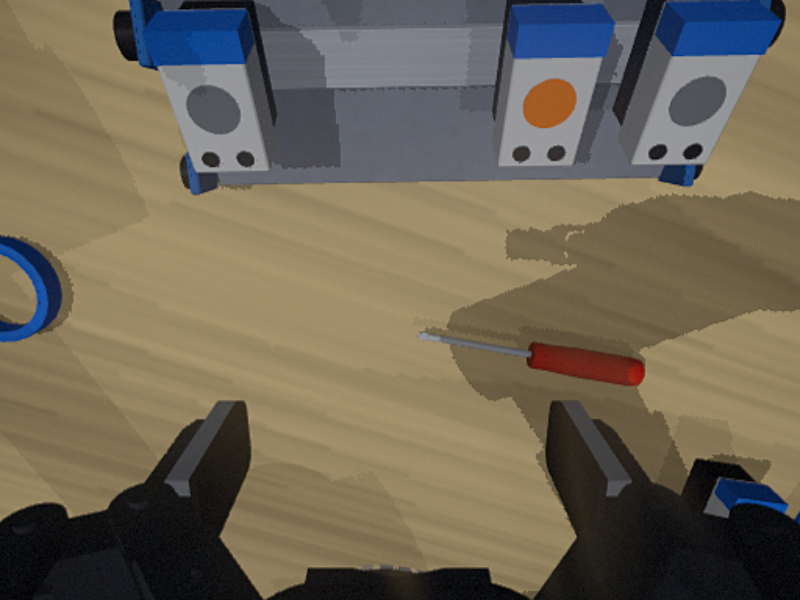

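{"name": "apply_moves", "arguments": {
  "delta_pos": [
    [40,-10,10],
    [80,-20,20],
    [110,-30,30],
    [130,-40,40],
    [130,-40,40],
    [130,-40,40]
  ],
  "spin": [0,0,0,0,0,0]
}}

```text
time: 2.25
position: [0.5879, 0.0982, 0.4007]
ee_rot: [0.986, 0.165, -0.001, -0.0]
contact_force: [-0.7, -0.0, -0.4]
width: 0.0852
grip_force: 0.0
```

```bash
python3 - <<'E'
from h import *
im,m=shot('wrist','w2'); print(bot.get_state()['position'])
cv2.imwrite('pics/w2b.png',cv2.resize(im,(800,600))[:,:,::-1])
E
```

```text
[0.5874024  0.09812392 0.40075619]
```

View pics/w2b.png

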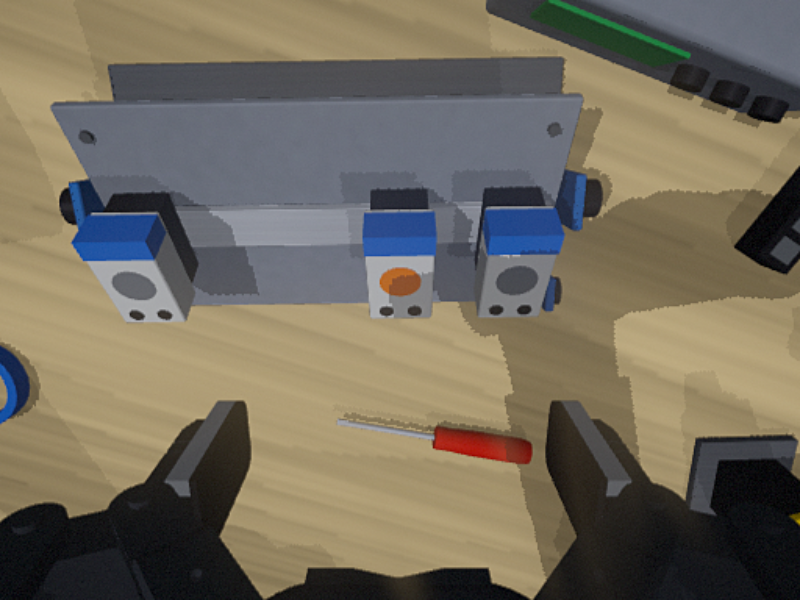

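```bash
python3 - <<'E'
from h import *
np.set_printoptions(precision=4,suppress=True)
a,b,t=load('w1'),load('w2'),load('top0')
def o(f):
    im=cv2.imread(f'pics/{f}.png');g=cv2.inRange(cv2.cvtColor(im,cv2.COLOR_BGR2HSV),(5,150,90),(18,255,255));g[:,:]=g
    c=max(cv2.findContours(g,0,1)[0],key=cv2.contourArea);e=cv2.fitEllipse(c);print(f,e);return e[0]
oa,ob=o('w1'),o('w2')
k=.64
T=tri((a,*oa),(b,*ob));L=tri((a,213*k,109*k),(b,134*k,286*k));R=tri((a,697*k,101*k),(b,517*k,281*k))
print('tag',T,'L',L,'R',R,'LR',np.linalg.norm(L[0]-R[0]))
y=L[0]-R[0];print('y raw',y/np.linalg.norm(y)); y[2]=0;y/=np.linalg.norm(y);M=(L[0]+R[0])/2
h=np.array([y[1],-y[0],0]);print('panel x yaw',np.degrees(np.arctan2(h[1],h[0])))
o1,d1=ray(b,52*k,103*k);o2,d2=ray(b,582*k,95*k)
s=np.linalg.lstsq(np.c_[d1,-d2],.33*y,rcond=None)[0];H=(o1+s[0]*d1+o2+s[1]*d2)/2
print('high edge',o1+s[0]*d1,o2+s[1]*d2)
v=H-M;hx,hz=v@h,v[2];print('v',hx,hz,'exp len',np.hypot(.105,.063),np.hypot(hx,hz),'alpha from vec',np.arctan2(hz,hx)-np.arctan2(-.063,.105))
from scipy.optimize import brentq
print('alpha H',brentq(lambda q:.035+.19*np.sin(q)+.004*np.cos(q)-H[2],0,1),'alpha M',brentq(lambda q:.035+.085*np.sin(q)+.067*np.cos(q)-M[2],0,.9))
# two-view check of hi corners from top
print('hi corners two-view',tri((b,52*k,103*k),(t,142.3,160.3)),tri((b,582*k,95*k),(t,234.7,131.7)))
w=T[0]-M;print('tag rel to M: y',w@y,'h',w@h,'z',w[2])
E
```

```text
w1 ((351.2752685546875, 65.90691375732422), (27.60880470275879, 35.05769348144531), 56.77312088012695)
w2 ((255.67637634277344, 180.03106689453125), (16.506372451782227, 25.17146110534668), 89.40172576904297)
tag (array([0.572 , 0.0911, 0.1362]), np.float64(2.6052070033111492e-05)) L (array([0.5111, 0.2586, 0.1374]), np.float64(0.00020872047253340354)) R (array([0.5982, 0.0173, 0.1369]), np.float64(0.0003344744043600095)) LR 0.2565788606889429
y raw [-0.3393  0.9407  0.0018]
panel x yaw 19.833626721234044
high edge [0.6074 0.3327 0.1244] [0.7194 0.0223 0.1244]
v 0.11574104792717078 -0.012706113124255625 exp len 0.12244998979175131 0.11643640103509738 alpha from vec 0.4310768287538473
alpha H 0.4689714726750933 alpha M 0.5664112191608469
hi corners two-view (array([0.608 , 0.3263, 0.1333]), np.float64(0.0013326911879536563)) (array([0.7289, 0.01  , 0.0871]), np.float64(0.003643890450821335))
tag rel to M: y -0.049927956681832225 h 0.0004259377741571979 z -0.0009664673295179393
```

```bash
python3 - <<'E'
from h import *
from scipy.optimize import least_squares
np.set_printoptions(precision=4,suppress=True)
W={'w1':load('w1'),'w2':load('w2'),'top0':load('top0'),'scene0':load('scene0')};k=.64
# (cam, px, panel point)
ob=[('w1',213*k,109*k,(85,132,67)),('w1',697*k,101*k,(85,-132,67)),('w2',134*k,286*k,(85,132,67)),('w2',517*k,281*k,(85,-132,67)),
('w2',52*k,103*k,(190,165,4)),('w2',582*k,95*k,(190,-165,4)),
('top0',142.3,160.3,(190,165,4)),('top0',234.7,131.7,(190,-165,4)),('top0',156,208.4,(0,165,4)),('top0',248.6,178.5,(0,-165,4)),('scene0',400,207,(190,165,0)),('scene0',290,239,(190,-165,0))]
def T(q,p):
    x,y,yaw,al=q[:4];p=np.array(p)/1e3
    ex=np.array([np.cos(al)*np.cos(yaw),np.cos(al)*np.sin(yaw),np.sin(al)]);ey=np.array([-np.sin(yaw),np.cos(yaw),0]);ez=np.cross(ex,ey)
    return np.array([x,y,.035])+p[0]*ex+p[1]*ey+p[2]*ez, ez
def res(q): return np.concatenate([px(W[c],T(q,p)[0])-[u,v] for c,u,v,p in ob]+[px(W[c],T(q,p)[0])[1:]-[v] for c,v,p in low(q)])
def low(q): return [('w2',304*k,(0,-20,4)),('w1',183*k,(0,20,4))]
r=least_squares(res,[.51,.12,.34,.43],loss='soft_l1');print(r.x);print(r.fun.reshape(-1,2))
q=r.x
# tag of the orange relay: y offset and depth
oo=[('w1',351.28,65.9),('w2',255.68,180.03)]
g=least_squares(lambda d:np.concatenate([px(W[c],T(q,(85,d[0],11+d[1]))[0])-[u,v] for c,u,v in oo]),[-50,56]);print('tag y,depth',g.x,g.fun)
P,n=T(q,(85,g.x[0],11+g.x[1]));print('tag',P,'n',n)
# ellipse ratios
for c,rt in(('w1',27.609/35.058),('w2',16.506/25.171)):
    R=W[c]['world_to_cam'];C=-R[:3,:3].T@R[:3,3];d=(C-P);D=np.linalg.norm(d);print(c,'cam',C,'cos view',d@n/D,'ratio',rt,'dist',D)
    for al in(.3,.4,.5,.6): print(al,(d/D)@T([0,0,q[2],al],(0,0,0))[1])
E
```

```text
[0.5091 0.1213 0.3492 0.4515]
[[-1.8015  2.4058]
 [ 1.7217  1.4576]
 [-1.0759  0.0361]
 [ 2.3754 -0.7513]
 [ 0.8762 -4.8484]
 [-0.4366 -5.9037]
 [-1.7199 -0.7199]
 [-4.6463 -0.4943]
 [ 3.2013 -0.4887]
 [-3.3662  1.504 ]
 [ 0.8422 -0.0903]
 [-1.4132 -2.8013]
 [ 1.0983  0.39  ]]
tag y,depth [-50.7883  54.3652] [-0.6628  1.2404  0.8534 -0.7446]
tag [0.5716 0.09   0.1309] n [-0.41   -0.1493  0.8998]
w1 cam [0.5341 0.163  0.4311] cos view 0.8823485237536601 ratio 0.7875235324319699 dist 0.31120325353884337
0.3 0.9312753406921931
0.4 0.9013103267281743
0.5 0.8623397179130704
0.6 0.8147528956881913
w2 cam [0.6641 0.1241 0.4706] cos view 0.7424747387215798 ratio 0.6557546382742044 dist 0.3536773681881994
0.3 0.8350600518469969
0.4 0.7759641036296744
0.5 0.709114978588514
0.6 0.6351806110835447
```

```bash
python3 - <<'E'
from h import *
np.set_printoptions(precision=2,suppress=True)
def edge(f,cols,r0,r1,sgn):
    g=cv2.GaussianBlur(cv2.imread(f'pics/{f}.png',0).astype(np.float32),(5,3),0)
    out=[]
    for c in cols:
        d=np.diff(g[r0:r1,c])*sgn;i=int(d.argmax())
        if 0<i<len(d)-1: y0,y1,y2=d[i-1:i+2];i+=.5*(y0-y2)/(y0-2*y1+y2+1e-9)
        out.append((c,r0+i+.5,d.max()))
    return np.array(out)
for n,a in(('w2 hi',edge('w2',range(40,372,16),56,74,1)),('w2 lo',edge('w2',range(120,350,16),186,202,1)),('w1 lo',edge('w1',range(145,430,16),108,124,1))):
    p=np.polyfit(a[:,0],a[:,1],1);print(n);print(np.c_[a,a[:,1]-np.polyval(p,a[:,0])].T)
E
```

```text
w2 hi
[[ 40.    56.    72.    88.   104.   120.   136.   152.   168.   184.
  200.   216.   232.   248.   264.   280.   296.   312.   328.   344.
  360.  ]
 [ 67.4   67.    66.71  66.42  65.65  65.31  65.39  65.48  63.96  64.17
   64.39  61.4   62.92  63.25  63.39  63.3   62.61  62.35  62.28  62.18
   61.91]
 [ 14.36  11.53  12.36  12.97  12.53  12.69  12.83  12.3   12.11  12.22
   13.22  11.77  11.39  11.39  12.44  11.69  11.16  11.62  12.09  11.91
   11.59]
 [  0.51   0.38   0.36   0.35  -0.15  -0.22   0.13   0.49  -0.75  -0.27
    0.23  -2.49  -0.7   -0.1    0.32   0.5    0.09   0.1    0.29   0.47
    0.47]]
w2 lo
[[120.   136.   152.   168.   184.   200.   216.   232.   248.   264.
  280.   296.   312.   328.   344.  ]
 [199.03 195.59 194.43 194.49 194.39 194.33 193.5  193.4  200.5  200.5
  193.02 192.6  200.5  188.41 189.45]
 [  8.41  13.    19.    21.91  19.31  17.98  17.08  20.34  20.02  17.53
   14.58  13.11  10.64  25.45   0.41]
 [  2.29  -0.9   -1.8   -1.48  -1.33  -1.13  -1.7   -1.54   5.82   6.07
   -1.15  -1.31   6.85  -4.99  -3.69]]
w1 lo
[[145.   161.   177.   193.   209.   225.   241.   257.   273.   289.
  305.   321.   337.   353.   369.   385.   401.   417.  ]
 [119.56 118.41 117.59 117.5  116.61 116.58 116.66 116.3  115.63 115.66
  115.61 115.31 114.67 114.73 114.58 114.29 113.68 113.56]
 [ 23.12  12.36  18.52  19.33  21.61  21.36  17.06  13.39  23.75  21.94
   18.62  15.89  20.72  19.25  20.83  17.92  25.08  24.19]
 [  1.11   0.24  -0.28  -0.07  -0.66  -0.4   -0.02  -0.08  -0.46  -0.14
    0.11   0.11  -0.23   0.13   0.27   0.27  -0.04   0.14]]
```

{"name": "apply_moves", "arguments": {
  "delta_pos": [
    [-20,-8,0],
    [-40,-15,0],
    [-40,-15,0],
    [-40,-15,0],
    [-40,-15,0],
    [-40,-15,0],
    [-40,-15,0],
    [-40,-15,0],
    [-40,-15,0],
    [-40,-15,0],
    [-40,-15,0],
    [-40,-15,0]
  ],
  "spin": [-8,-16,-24,-32,-40,-48,-56,-64,-72,-80,-88,-96]
}}

```text
time: 3.5
position: [0.5469, 0.0828, 0.4014]
ee_rot: [0.781, -0.624, -0.0, -0.0]
contact_force: [-0.4, -0.4, 0.3]
width: 0.0855
grip_force: 0.0
```

{"name": "apply_moves", "arguments": {
  "delta_pos": [
    [0,0,0],
    [0,0,0],
    [0,0,0],
    [0,0,0],
    [0,0,0],
    [0,0,0],
    [0,0,0],
    [0,0,0],
    [0,0,0],
    [0,0,0],
    [0,0,0],
    [0,0,0]
  ],
  "spin": [-8,-16,-24,-32,-40,-48,-56,-64,-72,-80,-84,-84]
}}

```text
time: 4.7
position: [0.547, 0.0827, 0.4015]
ee_rot: [-0.165, 0.986, 0.0, 0.0]
contact_force: [0.0, 0.3, -0.4]
width: 0.0849
grip_force: 0.0
```

```bash
python3 - <<'E'
from h import *
im,m=shot('wrist','w3'); print(bot.get_state()['position'],bot.get_state()['joints'],bot.get_state()['time'])
cv2.imwrite('pics/w3b.png',cv2.resize(im,(800,600))[:,:,::-1])
E
```

```text
[0.54722192 0.0826232  0.40147021] [ 5.03664560e-01  1.08658671e-01 -9.69459895e-02 -1.79337434e-04
 -1.36493926e+00 -1.73986986e+00] 4.75
```

View pics/w3b.png

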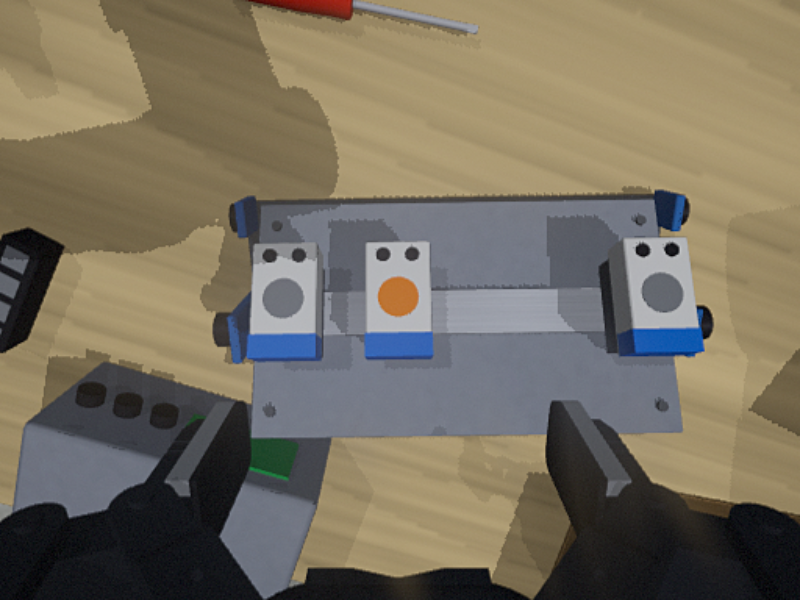

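```bash
cat > fit.py <<'E'
from h import *
from scipy.optimize import least_squares
np.set_printoptions(precision=4,suppress=True)
W={n:load(n) for n in('w1','w2','w3')};k=.64
def gray_tag(f,u,v):
    g=cv2.GaussianBlur(cv2.imread(f'pics/{f}.png',0),(3,3),0);u,v=int(u*k),int(v*k);m=(g<(int(g[v,u])+25)).astype(np.uint8)
    l=cv2.connectedComponents(m,connectivity=4)[1]; p=np.argwhere(l==l[v,u]); c=p.mean(0)[::-1]; return c,len(p)
def orange(f):
    im=cv2.imread(f'pics/{f}.png');g=cv2.inRange(cv2.cvtColor(im,cv2.COLOR_BGR2HSV),(5,150,90),(18,255,255))
    return cv2.fitEllipse(max(cv2.findContours(g,0,1)[0],key=cv2.contourArea))
L,R=(85,132,67),(85,-132,67);ob=[]
for f,u,v,p in(('w1',213,109,L),('w1',697,101,R),('w2',134,286,L),('w2',517,281,R),('w3',662,292,L),('w3',283,298,R)):
    c,n=gray_tag(f,u,v); ok=np.hypot(*(c-np.array([u,v])*k))<4; print(f,c/k,n,ok); c=c if ok else np.array([u,v])*k; ob.append((f,*c,p))
ob+=[('w2',52*k,103*k,(190,165,4)),('w2',582*k,95*k,(190,-165,4)),('w3',683*k,431*k,(190,165,4)),('w3',251*k,438*k,(190,-165,4))]
rows=[('w2',303*k,(0,-20,4)),('w1',183*k,(0,20,4)),('w3',200*k,(0,0,4))]
oo=[(f,*orange(f)[0]) for f in W]
def T(q,p):
    x,y,yaw,al=q[:4];p=np.array(p)/1e3
    ex=np.array([np.cos(al)*np.cos(yaw),np.cos(al)*np.sin(yaw),np.sin(al)]);ey=np.array([-np.sin(yaw),np.cos(yaw),0]);ez=np.cross(ex,ey)
    return np.array([x,y,.035])+p[0]*ex+p[1]*ey+p[2]*ez, ez
def pd(c,P,k1):
    m=W[c];C=np.array([m['cx'],m['cy']]);f=192/np.tan(np.radians(m['fov_y'])/2);d=(px(m,P)-C)/f;return C+f*d*(1+k1*(d@d))
def res(q):
    o=[pd(c,T(q,p)[0],q[4])-[u,v] for c,u,v,p in ob]+[pd(c,T(q,p)[0],q[4])[1:]-[v] for c,v,p in rows]
    o+=[pd(c,T(q,(85,q[5],q[6]))[0],q[4])-[u,v] for c,u,v in oo]
    return np.concatenate(o)
for loss in('linear','soft_l1'):
    r=least_squares(res,[.51,.12,.34,.43,0,-50,67],loss=loss,x_scale=[.1,.1,.1,.1,.1,10,10]);q=r.x;print(q,'cost',r.cost)
print(r.fun.round(1))
P,n=T(q,(85,q[5],q[6]));print('tag',P,'n',n,'depth',q[6]-11)
J=r.jac;print('sd al',np.sqrt(np.diag(np.linalg.inv(J.T@J))*2*r.cost/(len(r.fun)-7)))
E
python3 fit.py; python3 -c "
from fit import *
for f in W: print(f,tri(*[(W[c],u,v) for c,u,v in oo if c!=f]))"|tail -3
```

```text
w1 [212.6377 108.8969] 817 True
w1 [696.8561 100.4218] 826 True
w2 [133.3915 285.3457] 367 True
w2 [516.2859 279.8874] 383 True
w3 [661.7234 291.9687] 507 True
w3 [282.2502 297.3503] 503 True
[  0.5096   0.1224   0.3491   0.4591  -0.0145 -51.5651  64.8498] cost 61.999810598777536
[  0.5096   0.122    0.3497   0.4493  -0.0069 -50.9422  66.9743] cost 29.119210342553544
[-2.1  1.7  0.6  1.  -1.  -0.3  2.3 -0.9  1.2 -1.7 -2.3 -0.9  1.2 -5.1
 -1.3 -6.7 -4.4  1.7  1.8  1.6  1.3 -0.2  1.1 -0.8  1.1  0.5 -0.6 -0.4
 -1.4]
tag [0.5717 0.0904 0.1322] n [-0.4081 -0.1488  0.9007] depth 55.97428448873387
sd al [0.0015 0.0012 0.0075 0.0162 0.0169 1.62   3.2717]
w1 (array([0.5719, 0.091 , 0.1358]), np.float64(4.440959633860988e-05))
w2 (array([0.572 , 0.091 , 0.1355]), np.float64(3.9323221548090504e-05))
w3 (array([0.572 , 0.0911, 0.1362]), np.float64(2.6052070033111492e-05))
```

```bash
cat > m.py <<'E'
from fit import *
def T3(n,*o):
    p,e=tri(*[(W[c],u*k,v*k) for c,u,v in o]);print(n,p,round(e*1e3,2));return p
L=T3('L',('w1',212.6,108.9),('w2',133.4,285.3),('w3',661.7,292))
R=T3('R',('w1',696.9,100.4),('w2',516.3,279.9),('w3',282.3,297.4))
HL=T3('HL',('w2',52,103),('w3',683,431));HR=T3('HR',('w2',582,95),('w3',251,438))
hL=T3('holeL',('w2',87,137),('w3',661,405));hR=T3('holeR',('w2',555,129),('w3',269,410))
# rail ends/edges & relay front corners (orange): bottom corners
fb1=T3('front bl',('w1',496,160),('w2',370,317),('w3',430,243)) if 0 else None
print('high len',np.linalg.norm(HL-HR),'LR',np.linalg.norm(L-R),'holes',np.linalg.norm(hL-hR))
y=(L-R)+(HL-HR);y[2]=0;y/=np.linalg.norm(y);h=np.array([y[1],-y[0],0]);print('yaw',np.degrees(np.arctan2(h[1],h[0])))
M=(L+R)/2;H=(HL+HR)/2;hh=(hL+hR)/2
for nm,X in(('H',H),('hole',hh)):
    v=X-M;print(nm,'rel M',v@h,v[2],'y off',v@y)
v=H-M;print('alpha',np.arctan2(v[2],v@h)-np.arctan2(-.063,.105),'len',np.hypot(v[2],v@h))
v=H-hh;print('H-hole',v@h,v[2],'al',np.arctan2(v[2],v@h))
# low edge: ray plane intersect row along center col using w1,w2,w3 -> 2D in (h,z)
A=[];b=[]
for c,u,vv in(('w1',450,183.5),('w2',300,303),('w3',450,199.5)):
    o,d=ray(W[c],u*k,vv*k);nrm=np.cross(d,y);A.append([nrm@h,nrm[2]]);b.append(nrm@(o-M))
s=np.linalg.lstsq(np.array(A),np.array(b),rcond=None);print('low edge rel M',s[0],'z',s[0][1]+M[2])
v=np.array([(H-M)@h,(H-M)[2]])-s[0];print('al low->high',np.arctan2(v[1],v[0]),np.hypot(*v))
E
python3 m.py | sed -n '/^L /,$p'
```

```text
L [0.5109 0.2595 0.136 ] 0.14
R [0.5985 0.0174 0.136 ] 0.25
HL [0.607  0.3339 0.1248] 1.23
HR [0.7189 0.0232 0.1276] 0.04
holeL [0.5935 0.3109 0.1213] 0.15
holeR [0.6959 0.0291 0.1202] 0.47
high len 0.33025931512262086 LR 0.25743552870229863 holes 0.29988742543385377
yaw 19.845332153390725
H rel M 0.11547650563718664 -0.009796528448691832 y off 0.0009792271687079843
hole rel M 0.0953794413151154 -0.015239155841893642 y off -0.0008380308115356408
alpha 0.45578646442066517 len 0.11589130823241761
H-hole 0.020097064322071236 0.00544262739320181 al 0.2644731989369545
low edge rel M [-0.0507 -0.1069] z 0.0290957123884793
al low->high 0.5286556772751134 0.19250015455093816
```

```bash
cat > m2.py <<'E'
from fit import *
def blob(f,u,v,r=7):
    u,v=u*k,v*k;g=cv2.GaussianBlur(cv2.imread(f'pics/{f}.png',0),(3,3),0).astype(float)
    x0,y0=int(u)-r,int(v)-r;p=g[y0:y0+2*r+1,x0:x0+2*r+1];w=np.clip(np.median(p)-8-p,0,None);yy,xx=np.mgrid[y0:y0+2*r+1,x0:x0+2*r+1]
    return np.array([(w*xx).sum(),(w*yy).sum()])/w.sum()
P={n:blob(f,u,v) for n,f,u,v in(('hiL3','w3',661,405),('hiR3','w3',269,410),('loR3','w3',277,226),('loL3','w3',640,219),('hiL2','w2',87,137),('hiR2','w2',555,129))}
for n in P: print(n,P[n]/k)
yv=np.array([-np.sin(.3463),np.cos(.3463),0]);h=np.array([yv[1],-yv[0],0])
def pair(f,a,b,D):
    o,d1=ray(W[f],*P[a]);_,d2=ray(W[f],*P[b]);s=np.linalg.lstsq(np.c_[d1,-d2],D*yv,rcond=None)[0];return o+(s[0]*d1+s[1]*d2)/2
hi,lo,hi2=pair('w3','hiL3','hiR3',.3),pair('w3','loL3','loR3',.3),pair('w2','hiL2','hiR2',.3)
hL=tri((W['w2'],*P['hiL2']),(W['w3'],*P['hiL3']));hR=tri((W['w2'],*P['hiR2']),(W['w3'],*P['hiR3']));ht=(hL[0]+hR[0])/2
print('hi w3',hi,'hi w2',hi2,'tri',hL,hR,ht,'lo',lo)
for X in(hi,ht): v=X-lo;print('al',np.arctan2(v[2],v@h),'len',np.hypot(v[2],v@h))
E
python3 m2.py | sed -n '/^hiL3/,$p'
```

```text
hiL3 [660.409  404.6867]
hiR3 [269.0775 410.0985]
loR3 [276.436  225.6672]
loL3 [638.6253 219.6375]
hiL2 [ 86.8623 136.1782]
hiR2 [553.4998 128.7431]
hi w3 [0.6449 0.1706 0.1198] hi w2 [0.6448 0.1706 0.12  ] tri (array([0.5938, 0.3115, 0.1201]), np.float64(6.1417465047183e-05)) (array([0.6959, 0.0296, 0.1199]), np.float64(2.5617236328210327e-05)) [0.6448 0.1705 0.12  ] lo [0.5237 0.127  0.043 ]
al 0.5379661349592813 len 0.14998620273165092
al 0.5394901434659338 len 0.14999867700131994
```

{"name": "apply_moves", "arguments": {
  "delta_pos": [
    [-12,-48,0],
    [-24,-96,0],
    [-36,-144,-10],
    [-48,-192,-20],
    [-60,-240,-30],
    [-72,-288,-40],
    [-84,-336,-50],
    [-95,-384,-60],
    [-99,-416,-60],
    [-99,-416,-60],
    [-99,-416,-60],
    [-99,-416,-60]
  ],
  "spin": [0,0,0,0,0,0,0,0,0,0,0,0]
}}

```text
time: 5.95
position: [0.4492, -0.3333, 0.3415]
ee_rot: [-0.166, 0.986, 0.0, 0.0]
contact_force: [0.1, -0.1, -0.1]
width: 0.0858
grip_force: 0.0
```

```bash
python3 - <<'E'
from h import *
im,m=shot('wrist','w4'); s=bot.get_state();print(s['position'],s['ee_rot'],s['joints'],s['time'])
hsv=cv2.cvtColor(im,cv2.COLOR_RGB2HSV);g=cv2.inRange(hsv,(45,90,40),(80,255,255));c=max(cv2.findContours(g,0,1)[0],key=cv2.contourArea)
print(cv2.contourArea(c));Q=cv2.boxPoints(cv2.minAreaRect(c));X=np.array([onz(m,*p,.163) for p in Q]);e=X-np.roll(X,1,0);print(X.mean(0),np.linalg.norm(e,axis=1),np.degrees(np.arctan2(e[:,1],e[:,0]))%90)
ap=cv2.approxPolyDP(c,3,True)[:,0];X=np.array([onz(m,*p,.163) for p in ap.astype(float)]);e=X-np.roll(X,1,0);print(X,np.linalg.norm(e,axis=1),np.degrees(np.arctan2(e[:,1],e[:,0]))%90)
ye=cv2.inRange(hsv,(22,150,80),(33,255,255));c=max(cv2.findContours(ye,0,1)[0],key=cv2.contourArea);E=cv2.fitEllipse(cv2.convexHull(c));print(E,onz(m,*E[0],.103))
cv2.imwrite('pics/w4b.png',cv2.resize(im,(640,480))[:,:,::-1])
E
```

```text
[ 0.44938489 -0.33312516  0.34165232] [-1.65889425e-01  9.86144325e-01 -4.25320115e-05  2.57428144e-04] [-2.88016980e-01  1.45569609e-01 -1.87692251e-01 -1.58431473e-04
 -1.23703456e+00 -9.49407741e-01] 6.0
703.0
[ 0.44828231 -0.33236926  0.163     ] [0.02240448 0.02197675 0.02232508 0.02257796] [24.77857489 26.0281998  26.31687259 26.21688733]
[[ 0.43363039 -0.32784596  0.163     ]
 [ 0.44353633 -0.34662399  0.163     ]
 [ 0.46222545 -0.33706511  0.163     ]
 [ 0.45304827 -0.31831113  0.163     ]] [0.02163255 0.02123068 0.0209918  0.02087899] [26.15259269 27.81290868 27.0882576  26.07463051]
((256.1539306640625, 169.68389892578125), (66.44664001464844, 67.66932678222656), 92.6135482788086) [ 0.44644672 -0.33276902  0.103     ]
```

View pics/w4b.png

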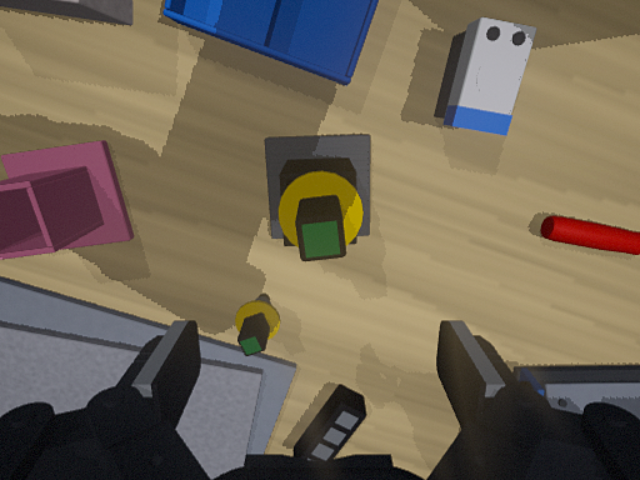

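{"name": "apply_moves", "arguments": {
  "delta_pos": [
    [-1,1,-40],
    [-1,1,-80],
    [-1,1,-110],
    [-1,1,-130],
    [-1,1,-140],
    [-1,1,-146],
    [-1,1,-146],
    [-1,1,-146]
  ],
  "spin": [4,7.4,7.4,7.4,7.4,7.4,7.4,7.4]
}}

```text
time: 6.8
position: [0.4488, -0.3332, 0.1965]
ee_rot: [-0.229, 0.974, -0.001, 0.001]
contact_force: [0.2, 0.1, 0.1]
width: 0.0857
grip_force: 0.0
```

```bash
python3 - <<'E'
from h import *
s=bot.get_state();print(s['position'],s['ee_rot'],s['contact_force'],s['time'])
m=load('w4');im=cv2.imread('pics/w4.png')
C=[(265,136),(370,134),(370,235),(272,238)]
X=np.array([onz(m,u*.8,v*.8,.006) for u,v in C]);e=X-np.roll(X,1,0);print(X.round(4),X.mean(0),np.linalg.norm(e,axis=1),np.degrees(np.arctan2(e[:,1],e[:,0]))%90)
E
```

```text
[ 0.44881266 -0.33316692  0.19648449] [-2.28505287e-01  9.73542296e-01 -5.39164069e-04  6.64962263e-04] [0.20309379 0.10949095 0.07821684] 6.8
[[ 0.4168 -0.398   0.006 ]
 [ 0.3825 -0.3044  0.006 ]
 [ 0.4762 -0.2678  0.006 ]
 [ 0.5121 -0.3618  0.006 ]] [ 0.4469025  -0.33300643  0.006     ] [0.10191586 0.09962802 0.10056995 0.10059073] [20.79284507 20.12708761 21.34505057 20.90275395]
```

{"name": "apply_moves", "arguments": {
  "delta_pos": [
    [0,0,0],
    [0,0,0],
    [0,0,0],
    [0,0,0],
    [0,0,0],
    [0,0,0]
  ],
  "spin": [0,0,0,0,0,0],
  "hand": 0,
  "grip_force": 30
}}

```text
time: 7.4
position: [0.4481, -0.3332, 0.1957]
ee_rot: [-0.228, 0.974, -0.0, 0.0]
contact_force: [-1.5, 1.2, 3.7]
width: 0.0298
grip_force: 37.0
```

{"name": "apply_moves", "arguments": {
  "delta_pos": [
    [0,0,8],
    [0,0,20],
    [0,0,32],
    [0,0,38],
    [0,0,38],
    [0,0,38],
    [0,0,38]
  ],
  "spin": [0,0,0,0,-4,-6.6,-6.6]
}}

```text
time: 8.1
position: [0.4482, -0.3331, 0.2338]
ee_rot: [-0.171, 0.985, -0.0, 0.0]
contact_force: [-0.2, 0.2, -3.9]
width: 0.0295
grip_force: 36.1
```

{"name": "apply_moves", "arguments": {
  "delta_pos": [
    [-5,-2,0],
    [-10,-3.5,0],
    [-15,-5.5,0],
    [-20,-7.2,0],
    [-25,-9,0],
    [-25,-9,0]
  ],
  "spin": [0,0,0,0,0,0],
  "grip_force": 20
}}

```text
time: 8.7
position: [0.4236, -0.3422, 0.2341]
ee_rot: [-0.172, 0.985, -0.0, 0.001]
contact_force: [3.8, 3.0, -0.4]
width: 0.0296
grip_force: 36.3
```

{"name": "apply_moves", "arguments": {
  "delta_pos": [
    [-5,-2,0],
    [-10,-4,0],
    [-15,-5.5,0],
    [-20,-7.2,0],
    [-25,-9,0],
    [-30.5,-11,0],
    [-30.5,-11,0],
    [-30.5,-11,0]
  ],
  "spin": [0,0,0,0,0,0,0,0]
}}

```text
time: 9.5
position: [0.3931, -0.3534, 0.2338]
ee_rot: [-0.172, 0.985, -0.0, 0.0]
contact_force: [3.0, 0.8, -1.2]
width: 0.0297
grip_force: 35.9
```

```bash
python3 - <<'E'
from h import *
im,m=shot('wrist','w5');sc,_=shot('scene','s5'); s=bot.get_state();print(s['position'],s['ee_rot'],s['contact_force'],s['torque'],s['time'])
c=cv2.resize(sc[130:240,110:257],(400,300),interpolation=2)
cv2.imwrite('pics/w5b.png',np.vstack([cv2.resize(im,(400,300)),c])[:,:,::-1])
E
```

```text
[ 0.39316476 -0.353368    0.23377355] [-1.71845417e-01  9.85123772e-01 -4.04825573e-04  3.78521099e-04] [ 3.08691061  1.33619783 -1.46709743] [ 0.37536289 -1.57185478  0.00639057] 9.6
```

View pics/w5b.png

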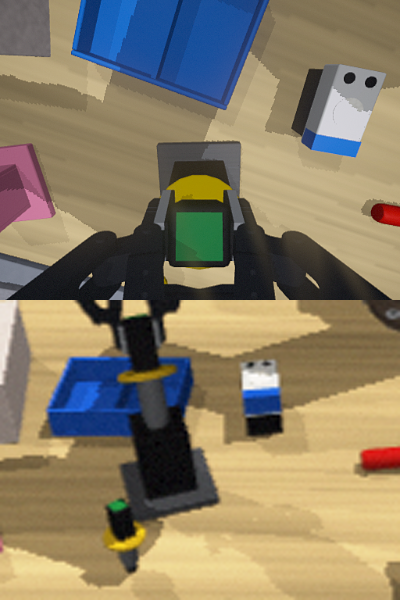

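{"name": "apply_moves", "arguments": {
  "delta_pos": [
    [0,0,0],
    [0,0,0],
    [0,0,10],
    [0,0,25],
    [0,0,60],
    [0,0,100],
    [0,0,120],
    [0,0,120],
    [0,0,120]
  ],
  "spin": [0,0,0,0,0,0,0,0,0],
  "grip_force": 60
}}

```text
time: 10.5
position: [0.3915, -0.3527, 0.3525]
ee_rot: [-0.171, 0.985, 0.001, -0.001]
contact_force: [-0.0, 0.1, -4.0]
width: 0.0296
grip_force: 63.4
```

```bash
python3 - <<'E'
from h import *
np.set_printoptions(precision=4,suppress=True)
im,m=shot('wrist','w6');sc,ms=shot('scene','s6');tp,mt=shot('top','t6');s=bot.get_state();print(s['position'],s['ee_rot'],s['contact_force'],s['torque'],s['time'])
psi=.3463;h=np.array([np.cos(psi),np.sin(psi),0]);G=s['position']-[0,0,.054]
def P(al,d): return G+(d-.117)*np.array([-np.sin(al)*h[0],-np.sin(al)*h[1],np.cos(al)])
g=cv2.inRange(cv2.cvtColor(im,cv2.COLOR_RGB2HSV),(45,90,40),(80,255,255));c=max(cv2.findContours(g,0,1)[0],key=cv2.contourArea);r=cv2.minAreaRect(c);print('green wrist',r)
for al in(.44,.49,.54,.59): print(al,'w green',px(m,P(al,.138)),'s nose',px(ms,P(al,0)),'s barrel end',px(ms,P(al,.012)),'s collar',px(ms,P(al,.074)),'t collar',px(mt,P(al,.074)))
ye=cv2.inRange(cv2.cvtColor(sc,cv2.COLOR_RGB2HSV),(22,150,80),(33,255,255));k,l,st,ce=cv2.connectedComponentsWithStats(ye);print('scene yellow',[(st[i].tolist(),ce[i]) for i in range(1,k) if st[i,4]>20])
x0,y0=[int(v) for v in px(ms,P(.54,.05))];print(x0,y0);x0-=40;y0-=35
cv2.imwrite('pics/s6b.png',cv2.resize(sc[y0:y0+75,x0:x0+80],(640,600),interpolation=2)[:,:,::-1]);print('crop',x0,y0)
E
```

```text
[ 0.3917 -0.3528  0.3516] [-0.1716  0.9852  0.0011 -0.0015] [-1.1764 -0.5916 -3.304 ] [-0.0521  0.0544 -0.0222] 10.65
green wrist ((254.5, 302.5), (63.0, 61.0), 90.0)
0.44 w green [254.8337 290.0371] s nose [162.5716 146.4477] s barrel end [161.7449 142.4323] s collar [157.3994 121.3269] t collar [341.0146 220.2126]
0.49 w green [254.8257 287.1362] s nose [162.7044 146.6247] s barrel end [161.8607 142.5742] s collar [157.4396 121.348 ] t collar [340.8728 219.6183]
0.54 w green [254.8174 284.2278] s nose [162.8179 146.7044] s barrel end [161.959  142.6281] s collar [157.4722 121.3319] t collar [340.7419 219.0362]
0.59 w green [254.8087 281.3228] s nose [162.9114 146.6852] s barrel end [162.0393 142.5928] s collar [157.4971 121.2783] t collar [340.6223 218.4677]
scene yellow [([147, 120, 23, 6, 68], array([157.5147, 122.5294])), ([148, 211, 16, 11, 91], array([155.5824, 217.2418]))]
159 129
crop 119 94
```

View pics/s6b.png

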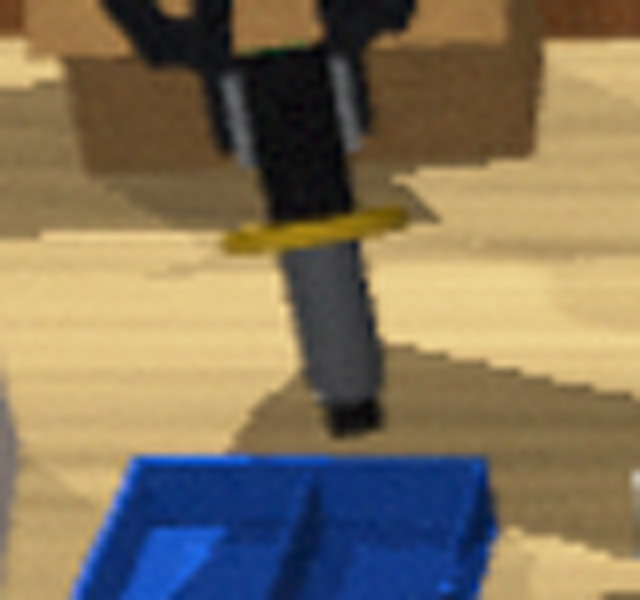

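```bash
python3 - <<'E'
from h import *
np.set_printoptions(precision=4,suppress=True)
psi=.3463;h=np.array([np.cos(psi),np.sin(psi),0])
TCP={'w4':[.4494,-.3331,.3417],'w5':[.3932,-.3534,.2338],'w6':[.3917,-.3528,.3516]}
for f in TCP:
    m=load(f);im=cv2.imread(f'pics/{f}.png');g=cv2.inRange(cv2.cvtColor(im,cv2.COLOR_BGR2HSV),(45,90,40),(80,255,255));c=max(cv2.findContours(g,0,1)[0],key=cv2.contourArea)
    # sides by line fits
    r=cv2.minAreaRect(c);b=cv2.boxPoints(r);pts=c[:,0].astype(float);L=[]
    for i in range(4):
        p,q=b[i],b[(i+1)%4];t=(q-p)/np.linalg.norm(q-p);n=np.array([-t[1],t[0]]);s=(pts-p)@t/np.linalg.norm(q-p);k=(abs((pts-p)@n)<3.5)&(s>.12)&(s<.88)
        vx,vy,x,y=cv2.fitLine(pts[k].astype(np.float32),cv2.DIST_HUBER,0,.01,.01).ravel();ctr=r[0];nn=np.array([-vy,vx]);nn*=np.sign(nn@(np.array([x,y])-ctr));L.append((nn,nn@[x,y]+.5))
    Q=np.array([np.linalg.solve(np.array([L[i-1][0],L[i][0]]),[L[i-1][1],L[i][1]]) for i in range(4)])
    F=192/np.tan(np.radians(m['fov_y'])/2);K=np.array([[F,0,m['cx']],[0,F,m['cy']],[0,0,1]]);a=.0112
    O=np.array([[-a,a,0],[a,a,0],[a,-a,0],[-a,-a,0]])
    ok,R,T,E=cv2.solvePnPGeneric(O,Q,K,None,flags=cv2.SOLVEPNP_IPPE_SQUARE)
    Wc=m['world_to_cam'][:3,:3].T@np.diag([1,-1,-1])
    C=-m['world_to_cam'][:3,:3].T@m['world_to_cam'][:3,3]
    print(f,'sides',np.linalg.norm(Q-np.roll(Q,1,0),axis=1),'cam-TCP h,z',(C-TCP[f])@h,(C-TCP[f])[2])
    for r_,t_,e in zip(R,T,E):
        z=Wc@cv2.Rodrigues(r_)[0][:,2];z*=np.sign(z[2]);X=Wc@t_.ravel()+C-TCP[f];print('  tilt',np.arctan2(-z@h,z[2]),'lat',z@[-h[1],h[0],0],'pos h,z',X@h,X[2],'err',e)
ms=load('s6');C=-ms['world_to_cam'][:3,:3].T@ms['world_to_cam'][:3,3];d=C-np.array([.40,-.35,.27]);print('scene view elev',np.arctan2(d[2],np.hypot(d[0],d[1])),'az',np.arctan2(d[1],d[0]))
E
```

```text
w4 sides [27.1797 28.118  26.9146 28.0187] cam-TCP h,z -0.08266039062857496 0.06979867203247625
  tilt 0.0488683743685211 lat 0.02810655373352685 pos h,z 0.0002664772557961207 -0.18206389999668238 err [0.108]
  tilt 0.5864911731761329 lat -0.03298811622036471 pos h,z 3.180881069778736e-05 -0.18212505733363538 err [0.1373]
w5 sides [63.3583 60.006  62.5096 60.    ] cam-TCP h,z -0.08253275084787987 0.0699743297304376
  tilt 0.5363753417653034 lat -0.06097510758239863 pos h,z -0.00478171804089762 -0.03452512145298264 err [0.4902]
  tilt 0.746254357576246 lat 0.06147348803241259 pos h,z -0.0049727781207168885 -0.034603134619002135 err [0.7905]
w6 sides [61.4597 60.     63.2569 60.0269] cam-TCP h,z -0.0824538839574136 0.07105388226480241
  tilt 0.4592352378699246 lat -0.08030407810685058 pos h,z -0.004721534748740546 -0.03338793962893066 err [0.3074]
  tilt 0.8224942988799707 lat 0.08065595265899442 pos h,z -0.005083817379641382 -0.033470954376160655 err [1.0286]
scene view elev 0.4879207546475395 az 0.29438214183974454
```

{"name": "apply_moves", "arguments": {
  "delta_pos": [
    [10,40,28],
    [20,80,28],
    [30,120,28],
    [40,160,28],
    [55,200,28],
    [65,240,28],
    [78,253,28],
    [78,253,28],
    [78,253,28],
    [78,253,28],
    [78,253,28],
    [78,253,28]
  ],
  "spin": [8,16,24,32,40,48,56,64,72,80,87,87]
}}

```text
time: 11.85
position: [0.4703, -0.1002, 0.3802]
ee_rot: [0.803, -0.596, -0.001, 0.001]
contact_force: [-0.5, 0.1, -3.1]
width: 0.0293
grip_force: 63.1
```

{"name": "apply_moves", "arguments": {
  "delta_pos": [
    [0,0,0],
    [0,0,0]
  ],
  "spin": [0,0]
}}

```text
time: 12.05
position: [0.4705, -0.1002, 0.3809]
ee_rot: [0.802, -0.598, -0.0, 0.0]
contact_force: [-0.1, -0.5, -3.4]
width: 0.0291
grip_force: 63.1
```

```bash
python3 - <<'E'
from h import *
np.set_printoptions(precision=4,suppress=True)
sc,ms=shot('scene','s7');s=bot.get_state();print(s['position'],s['ee_rot'],s['joints'],s['time'])
G=s['position']-[0,0,.054];u,v=[int(a) for a in px(ms,G)];x0,y0=u-40,v-25;print('crop',x0,y0,'grip px',px(ms,G))
cv2.imwrite('pics/s7b.png',cv2.resize(sc[y0:y0+75,x0:x0+100],(800,600),interpolation=2)[:,:,::-1])
E
```

```text
[ 0.4706 -0.1002  0.3811] [ 0.802  -0.5973 -0.0002  0.0002] [ 0.2002 -0.0113 -0.2699  0.     -1.3127  0.0903] 12.1
crop 200 85 grip px [240.9022 110.987 ]
```

View pics/s7b.png

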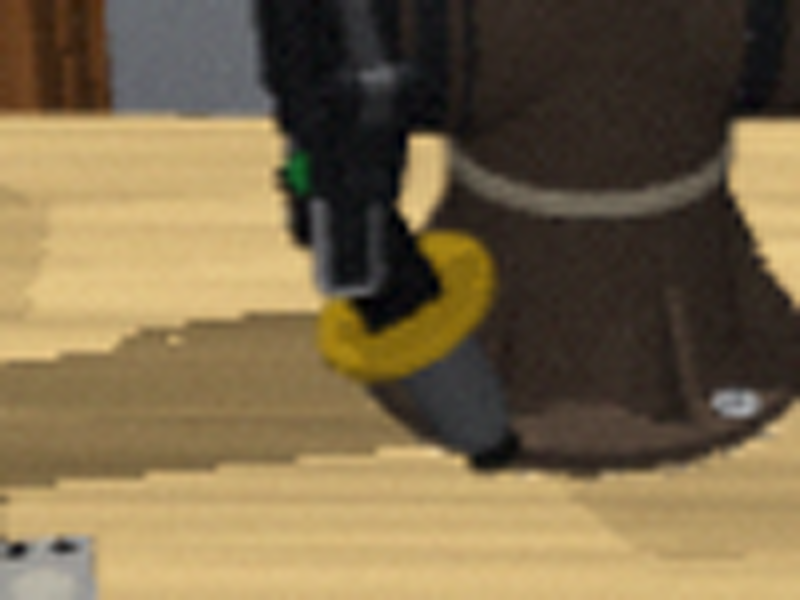

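```bash
python3 - <<'E'
from h import *
np.set_printoptions(precision=3,suppress=True)
m=load('s7');im=cv2.imread('pics/s7.png');T0=np.array([.4706,-.1002,.3811])
yaw=2*np.arctan2(-.5973,.802);tx=np.array([np.cos(yaw),np.sin(yaw),0]);print('toolx yaw',np.degrees(yaw))
ax=lambda al:np.sin(al)*tx+np.array([0,0,np.cos(al)])  # handle leans to +tool x
sub=cv2.resize(im[70:170,200:300],None,fx=8,fy=8,interpolation=cv2.INTER_CUBIC);hs=cv2.cvtColor(sub,cv2.COLOR_BGR2HSV)
y=cv2.inRange(hs,(20,140,60),(34,255,255));c=max(cv2.findContours(y,0,1)[0],key=cv2.contourArea);hl=cv2.convexHull(c);e=cv2.fitEllipse(hl)
print('ellipse',np.array(e[0])/8-.44+[200,70],np.array(e[1])/8,e[2])
def ring(al,p,d):
    a=ax(al);G=T0-[0,0,p];o=G+(d-(.084+p))*a   # handle end is 33 mm below TCP when upright: grip at d=.138-.033... p-.033 below end
    u=np.cross(a,[0,0,1.]);u/=np.linalg.norm(u);w=np.cross(a,u);return np.array([o+.033*(np.cos(t)*u+np.sin(t)*w) for t in np.linspace(0,6.28,60)])
# grip distance from nose = .138-(p-.033)
def ring(al,p,d):
    a=ax(al);g=.138-(p-.033);o=T0-[0,0,p]+(d-g)*a
    u=np.cross(a,[0,0,1.]);u/=np.linalg.norm(u);w=np.cross(a,u);return o,np.array([o+.033*(np.cos(t)*u+np.sin(t)*w) for t in np.linspace(0,6.28,60)])
for p in(.042,.054):
  for al in(.4,.45,.5,.55,.6):
    R=[q for d in(.070,.078) for q in ring(al,p,d)[1]]
    hu=cv2.convexHull((np.array([px(m,q) for q in R])*8).astype(np.float32));E=cv2.fitEllipse(hu)
    print(p,al,'coll',np.array(E[0])/8,np.array(E[1])/8,E[2],'tip',px(m,ring(al,p,0)[0]),'end',px(m,ring(al,p,.138)[0]))
g=cv2.inRange(hs,(45,80,30),(85,255,255));print('green mean',np.argwhere(g).mean(0)[::-1]/8+[199.6,69.6])
E
```

```text
toolx yaw -73.3547614016665
ellipse [250.258 122.778] [16.027 25.622] 57.30560302734375
0.042 0.4 coll [248.948 122.807] [15.913 25.13 ] 62.07151794433594 tip [258.875 142.264] end [239.415 104.214]
0.042 0.45 coll [249.84  122.309] [15.903 25.151] 58.687496185302734 tip [260.852 141.173] end [239.265 104.298]
0.042 0.5 coll [250.711 121.775] [15.866 25.178] 55.271759033203125 tip [262.784 140.001] end [239.119 104.388]
0.042 0.55 coll [251.555 121.203] [15.8   25.221] 51.88236618041992 tip [264.668 138.752] end [238.978 104.485]
0.042 0.6 coll [252.375 120.595] [15.709 25.27 ] 48.57719039916992 tip [266.5   137.427] end [238.84  104.588]
0.054 0.4 coll [247.3   123.345] [15.907 25.136] 61.935733795166016 tip [257.305 142.786] end [237.695 104.767]
0.054 0.45 coll [248.    122.955] [15.892 25.154] 58.53394317626953 tip [259.098 141.796] end [237.345 104.963]
0.054 0.5 coll [248.682 122.537] [15.849 25.179] 55.10033416748047 tip [260.85  140.733] end [237.005 105.175]
0.054 0.55 coll [249.344 122.086] [15.776 25.22 ] 51.694313049316406 tip [262.558 139.6  ] end [236.674 105.401]
0.054 0.6 coll [249.987 121.61 ] [15.677 25.264] 48.37253952026367 tip [264.218 138.399] end [236.355 105.641]
green mean [237.02  106.226]
```

{"name": "apply_moves", "arguments": {
  "delta_pos": [
    [-10,-40,0],
    [-20,-80,0],
    [-30,-120,0],
    [-40,-160,0],
    [-50,-200,0],
    [-65,-240,0],
    [-73.5,-252,0],
    [-73.5,-252,0],
    [-73.5,-252,0],
    [-73.5,-252,-20],
    [-73.5,-252,-60],
    [-73.5,-252,-90]
  ],
  "spin": [-8,-16,-24,-32,-40,-48,-56,-64,-72,-80,-86.8,-86.8]
}}

```text
time: 13.3
position: [0.3966, -0.3519, 0.2897]
ee_rot: [-0.17, 0.985, 0.0, -0.0]
contact_force: [0.1, -0.6, -3.7]
width: 0.0295
grip_force: 62.9
```

{"name": "apply_moves", "arguments": {
  "delta_pos": [
    [0,0,-20],
    [0,0,-40],
    [0,0,-52],
    [0,0,-57],
    [0,0,-57]
  ],
  "spin": [0,0,0,0,0]
}}

```text
time: 13.8
position: [0.3971, -0.3522, 0.2342]
ee_rot: [-0.173, 0.985, 0.0, -0.0]
contact_force: [-0.3, 0.6, -3.1]
width: 0.029
grip_force: 63.0
```

{"name": "apply_moves", "arguments": {
  "delta_pos": [
    [0,0,0],
    [-3,-1,0],
    [-5,-2,0],
    [-7,-2.5,0],
    [-9.5,-3.3,0],
    [-11.5,-4,0],
    [-11.5,-4,0]
  ],
  "spin": [0,0,0,0,0,0,0],
  "grip_force": 25
}}

```text
time: 14.5
position: [0.3877, -0.3565, 0.2359]
ee_rot: [-0.174, 0.985, -0.001, 0.003]
contact_force: [6.0, 2.8, -0.7]
width: 0.029
grip_force: 63.5
```

{"name": "apply_moves", "arguments": {
  "delta_pos": [
    [0,0,0],
    [0,0,0],
    [0,0,15],
    [0,0,50],
    [0,0,100],
    [10,40,140],
    [20,80,145],
    [30,120,145],
    [40,160,145],
    [50,200,145],
    [65,240,145],
    [84,256,147]
  ],
  "spin": [0,0,0,0,0,8,16,24,32,40,48,56],
  "grip_force": 60
}}

```text
time: 15.7
position: [0.4691, -0.0977, 0.3821]
ee_rot: [-0.619, 0.786, -0.0, 0.001]
contact_force: [-0.3, -0.0, -3.5]
width: 0.0292
grip_force: 63.0
```

{"name": "apply_moves", "arguments": {
  "delta_pos": [
    [0,0,0],
    [0,0,0],
    [0,0,0],
    [0,0,0],
    [0,0,0],
    [0,0,0]
  ],
  "spin": [8,16,24,31,31,31]
}}

```text
time: 16.3
position: [0.4694, -0.1003, 0.3816]
ee_rot: [0.803, -0.597, 0.0, -0.0]
contact_force: [-0.1, -0.5, -3.9]
width: 0.0292
grip_force: 63.0
```

```bash
cat > tilt.py <<'E'
from h import *
np.set_printoptions(precision=3,suppress=True)
s=bot.get_state();im,m=shot('scene','s8');im=np.ascontiguousarray(im[:,:,::-1]);s=bot.get_state();T0=s['position'];q=s['ee_rot']
print(T0,s['time'],s['joints'])
yaw=2*np.arctan2(q[1],q[0]);tx=np.array([np.cos(yaw),np.sin(yaw),0]);print('toolx yaw',np.degrees(yaw))
ax=lambda al:np.sin(al)*tx+np.array([0,0,np.cos(al)])
u,v=[int(a) for a in px(m,T0-[0,0,.1])];x0,y0=u-50,v-50
sub=cv2.resize(im[y0:y0+100,x0:x0+100],None,fx=8,fy=8,interpolation=cv2.INTER_CUBIC);hs=cv2.cvtColor(sub,cv2.COLOR_BGR2HSV)
y=cv2.inRange(hs,(20,140,60),(34,255,255));c=max(cv2.findContours(y,0,1)[0],key=cv2.contourArea);e=cv2.fitEllipse(cv2.convexHull(c))
print('ellipse',np.array(e[0])/8-.44+[x0,y0],np.array(e[1])/8,e[2])
def ring(al,p,d):
    a=ax(al);g=.138-(p-.033);o=T0-[0,0,p]+(d-g)*a
    u=np.cross(a,[0,0,1.]);u/=np.linalg.norm(u);w=np.cross(a,u);return o,np.array([o+.033*(np.cos(t)*u+np.sin(t)*w) for t in np.linspace(0,6.28,60)])
for p in(.042,):
  for al in(.45,.5,.55,.6):
    R=[q for d in(.070,.078) for q in ring(al,p,d)[1]]
    E=cv2.fitEllipse(cv2.convexHull((np.array([px(m,q) for q in R])*8).astype(np.float32)))
    print(p,al,'coll',np.array(E[0])/8,np.array(E[1])/8,E[2])
E
python3 tilt.py
```

```text
[ 0.469 -0.1    0.382] 16.35 [ 0.201 -0.014 -0.271  0.    -1.313  0.092]
toolx yaw -73.22743287348706
ellipse [250.827 121.979] [15.897 25.546] 55.64312744140625
0.042 0.45 coll [249.807 121.943] [15.898 25.137] 58.69068908691406
0.042 0.5 coll [250.676 121.408] [15.864 25.164] 55.273311614990234
0.042 0.55 coll [251.519 120.835] [15.8   25.206] 51.88161849975586
0.042 0.6 coll [252.339 120.227] [15.711 25.256] 48.57405471801758
```

{"name": "apply_moves", "arguments": {
  "delta_pos": [
    [3,30,0],
    [6,60,0],
    [12,100,0],
    [20,140,0],
    [27,163.5,0],
    [27,163.5,0],
    [27,163.5,0],
    [27,163.5,0],
    [27,163.5,-10],
    [27,163.5,-30],
    [27,163.5,-50],
    [27,163.5,-56]
  ],
  "spin": [-8,-16,-24,-32,-40,-48,-56,-64,-72,-80,-86.9,-86.9]
}}

```text
time: 17.55
position: [0.4957, 0.063, 0.3234]
ee_rot: [-0.172, 0.985, -0.0, -0.002]
contact_force: [-0.8, -0.3, -3.9]
width: 0.0293
grip_force: 62.9
```

{"name": "apply_moves", "arguments": {
  "delta_pos": [
    [0,0,0],
    [0,0,0],
    [0,0,0]
  ],
  "spin": [0,0,0]
}}

```text
time: 17.85
position: [0.4971, 0.0635, 0.3265]
ee_rot: [-0.175, 0.985, 0.0, 0.001]
contact_force: [0.6, 0.2, -3.8]
width: 0.0292
grip_force: 62.9
```

```bash
python3 - <<'E'
from h import *
np.set_printoptions(precision=4,suppress=True)
s=bot.get_state();P=s['position'];q=s['ee_rot'];print(P,q,s['time'],s['contact_force'],np.degrees(2*np.arctan2(q[1],q[0])))
a=np.array([-.451,-.163,.878]);T=np.array([.572,.091,.1358]);print('to contact',(T+.129*a+[0,0,.042]-P)*1e3)
sc,m=shot('scene','s9');hs=cv2.cvtColor(sc,cv2.COLOR_RGB2HSV)
y=cv2.inRange(hs,(22,150,80),(33,255,255));y[:, :240]=0;k,l,st,ce=cv2.connectedComponentsWithStats(y);i=1+st[1:,4].argmax();print('yellow',ce[i],st[i]);C=P-[0,0,.042]-(.129-.074)*a;print('pred',px(m,C))
print('tip px',px(m,P-[0,0,.042]-.129*a),'tag px',px(m,T))
E
```

```text
[0.4971 0.0635 0.3265] [-0.175   0.9846  0.0001  0.0009] 17.85 [ 0.6153  0.1617 -3.8359] 200.15207994275656
to contact [ 16.68     6.4724 -35.4465]
yellow [305.1321 152.0094] [293 148  24   8 106]
pred [304.743  150.8471]
tip px [308.2721 177.449 ] tag px [310.0645 191.2877]
```

{"name": "apply_moves", "arguments": {
  "delta_pos": [
    [5,2,-10],
    [9,3.5,-20],
    [13,5,-27.5],
    [14,5.4,-29.5],
    [14,5.4,-29.5],
    [14,5.4,-29.5],
    [14,5.4,-29.5]
  ],
  "spin": [0,0,0,0,0,0,0]
}}

```text
time: 18.6
position: [0.5108, 0.0688, 0.2962]
ee_rot: [-0.174, 0.985, 0.0, 0.0]
contact_force: [0.0, -0.6, -3.9]
width: 0.0297
grip_force: 63.0
```

{"name": "apply_moves", "arguments": {
  "delta_pos": [
    [0.9,0.3,-1.8],
    [0.9,0.3,-1.8],
    [0.9,0.3,-1.8]
  ],
  "spin": [0,0,0]
}}

```text
time: 18.9
position: [0.5115, 0.069, 0.2942]
ee_rot: [-0.174, 0.985, 0.0, 0.0]
contact_force: [0.3, -0.4, -3.0]
width: 0.0289
grip_force: 63.0
```

{"name": "apply_moves", "arguments": {
  "delta_pos": [
    [0.9,0.3,-1.8],
    [0.9,0.3,-1.8],
    [0.9,0.3,-1.8]
  ],
  "spin": [0,0,0]
}}

```text
time: 19.2
position: [0.5124, 0.0693, 0.2922]
ee_rot: [-0.174, 0.985, -0.0, -0.0]
contact_force: [-1.2, -0.5, -3.9]
width: 0.0295
grip_force: 63.0
```

{"name": "apply_moves", "arguments": {
  "delta_pos": [
    [0.9,0.3,-1.8],
    [0.9,0.3,-1.8],
    [0.9,0.3,-1.8]
  ],
  "spin": [0,0,0]
}}

```text
time: 19.5
position: [0.5134, 0.0697, 0.2905]
ee_rot: [-0.174, 0.985, -0.0, 0.0]
contact_force: [-0.2, -0.7, -4.3]
width: 0.0293
grip_force: 63.1
```

{"name": "apply_moves", "arguments": {
  "delta_pos": [
    [0.9,0.3,-1.8],
    [0.9,0.3,-1.8],
    [0.9,0.3,-1.8]
  ],
  "spin": [0,0,0]
}}

```text
time: 19.8
position: [0.5142, 0.0699, 0.2888]
ee_rot: [-0.174, 0.985, -0.0, -0.0]
contact_force: [-0.9, -0.2, -1.0]
width: 0.0293
grip_force: 63.2
```

{"name": "apply_moves", "arguments": {
  "delta_pos": [
    [0.9,0.3,-1.8],
    [0.9,0.3,-1.8],
    [0.9,0.3,-1.8]
  ],
  "spin": [0,0,0]
}}

```text
time: 20.1
position: [0.5152, 0.0703, 0.287]
ee_rot: [-0.174, 0.985, -0.0, 0.0]
contact_force: [-2.4, -0.5, -0.6]
width: 0.0297
grip_force: 63.4
```

{"name": "apply_moves", "arguments": {
  "delta_pos": [
    [0.4,0.1,-0.8],
    [0.4,0.1,-0.8]
  ],
  "spin": [0,0]
}}

```text
time: 20.3
position: [0.5156, 0.0704, 0.2861]
ee_rot: [-0.174, 0.985, 0.0, 0.0]
contact_force: [-2.0, -0.3, 1.0]
width: 0.0293
grip_force: 63.5
```

```bash
python3 - <<'E'
from h import *
F=[]
for i in range(6):
    bot.read_camera('top');s=bot.get_state();F.append(np.r_[s['contact_force'],s['position']])
F=np.array(F);f=F[:,:3].mean(0);a=np.array([-.451,-.163,.878]);print(F.mean(0).round(4),F[:,:3].std(0),'axial',(f-[0,-.3,-3.85])@a,s['time'])
E
```

```text
[-1.9416  0.3221  0.5147  0.5156  0.0704  0.2861] [0.45902551 0.49037451 0.3523991 ] axial 4.606460908021602 20.6
```

{"name": "apply_moves", "arguments": {
  "delta_pos": [
    [0,0,0],
    [0,0,0],
    [0,0,0],
    [0,0,0],
    [0,0,0],
    [0,0,0],
    [0,0,0],
    [0,0,0],
    [0,0,0],
    [0,0,0],
    [0,0,0],
    [0,0,0]
  ],
  "spin": [0,0,0,0,0,0,0,0,0,0,0,0]
}}

```text
time: 21.8
position: [0.5155, 0.0704, 0.2861]
ee_rot: [-0.174, 0.985, 0.0, -0.0]
contact_force: [-2.2, 0.9, -0.6]
width: 0.0294
grip_force: 63.5
```

{"name": "apply_moves", "arguments": {
  "delta_pos": [
    [0,0,0],
    [0,0,0],
    [0,0,0],
    [0,0,0],
    [0,0,0],
    [0,0,0],
    [0,0,0],
    [0,0,0],
    [0,0,0],
    [0,0,0],
    [0,0,0],
    [0,0,0]
  ],
  "spin": [0,0,0,0,0,0,0,0,0,0,0,0]
}}

```text
time: 23.0
position: [0.5156, 0.0704, 0.2861]
ee_rot: [-0.174, 0.985, 0.0, 0.0]
contact_force: [-2.1, 0.4, -0.5]
width: 0.0292
grip_force: 63.5
```

```bash
python3 - <<'E'
from h import *
s=bot.get_state();print(s['contact_force'],s['position'],s['time'])
# does the target or the reader's collar sit where expected? lateral check in scene
P=s['position'];a=np.array([-.451,-.163,.878]);sc,m=shot('scene','s10');hs=cv2.cvtColor(sc,cv2.COLOR_RGB2HSV)
y=cv2.inRange(hs,(22,150,80),(33,255,255));y[:, :240]=0;k,l,st,ce=cv2.connectedComponentsWithStats(y);i=1+st[1:,4].argmax();print('yellow',ce[i],st[i],'pred',px(m,P-[0,0,.042]-.055*a))
E
```

```text
[-2.11753646  0.44009418 -0.47230092] [0.51556483 0.07035627 0.28609269] 23.0
yellow [307.30769231 168.32692308] [296 164  23   8 104] pred [306.63911318 166.97638103]
```

{"name": "apply_moves", "arguments": {
  "delta_pos": [
    [-2,-0.8,4],
    [-6,-2,11],
    [-18,-6.5,35],
    [-25,-20,70],
    [-36,-60,90],
    [-47,-106,95],
    [-58,-153,95],
    [-69,-200,95],
    [-80,-247,95],
    [-91,-294,90],
    [-102,-341,80],
    [-113,-388,70]
  ],
  "spin": [0,0,0,0,0,0,0,0,0,0,0,0]
}}

```text
time: 24.25
position: [0.4013, -0.3194, 0.3564]
ee_rot: [-0.174, 0.985, -0.0, 0.001]
contact_force: [1.5, 0.9, -2.9]
width: 0.0296
grip_force: 63.1
```

{"name": "apply_moves", "arguments": {
  "delta_pos": [
    [0,0,0],
    [0,0,0],
    [0,0,0]
  ],
  "spin": [0,0,0]
}}

```text
time: 24.55
position: [0.4025, -0.3173, 0.3563]
ee_rot: [-0.174, 0.985, 0.0, 0.0]
contact_force: [-0.2, 0.3, -3.5]
width: 0.0296
grip_force: 63.1
```

{"name": "apply_moves", "arguments": {
  "delta_pos": [
    [-5.4,-34.9,-10],
    [-5.4,-34.9,-40],
    [-5.4,-34.9,-65],
    [-5.4,-34.9,-85],
    [-5.4,-34.9,-105],
    [-5.4,-34.9,-122],
    [-5.4,-34.9,-122],
    [-5.4,-34.9,-122]
  ],
  "spin": [0,0,0,0,0,0,0,0]
}}

```text
time: 25.35
position: [0.398, -0.3518, 0.235]
ee_rot: [-0.175, 0.985, -0.0, 0.0]
contact_force: [0.5, -0.9, -3.7]
width: 0.0295
grip_force: 62.9
```

{"name": "apply_moves", "arguments": {
  "delta_pos": [
    [8,2.9,0],
    [16,5.8,0],
    [22,8,0],
    [28,10,0],
    [34,12.3,0],
    [40,14.5,0],
    [46,16.6,0],
    [52,18.8,0],
    [56,20.2,0],
    [60,21.7,0],
    [60,21.7,0],
    [60,21.7,0]
  ],
  "spin": [0,0,0,0,0,0,0,0,0,0,0,0]
}}

```text
time: 26.55
position: [0.4566, -0.3311, 0.2351]
ee_rot: [-0.174, 0.985, -0.0, -0.001]
contact_force: [-6.2, -2.5, 0.6]
width: 0.0294
grip_force: 64.6
```

```bash
cat > up.py <<'E'
from h import *
np.set_printoptions(precision=4,suppress=True)
im,m=shot('wrist','w'+str(int(bot.get_state()['time']*100)));s=bot.get_state();print(s['position'],s['contact_force'],s['time'])
g=cv2.inRange(cv2.cvtColor(im,cv2.COLOR_RGB2HSV),(45,90,40),(80,255,255));c=max(cv2.findContours(g,0,1)[0],key=cv2.contourArea);r=cv2.minAreaRect(c);print('green',r)
psi=.3463;h=np.array([np.cos(psi),np.sin(psi),0])
for al in(-.1,0,.1,.2): print(al,px(m,s['position']-[0,0,.042]+.009*(np.cos(al)*np.array([0,0,1])-np.sin(al)*h)))
E
python3 up.py
```

```text
[ 0.4566 -0.3311  0.2351] [-6.289  -2.1905 -0.5557] 26.6
green ((254.5, 314.5), (51.0, 61.0), 90.0)
-0.1 [255.2429 316.8562]
0 [255.2554 314.9325]
0.1 [255.2674 312.8396]
0.2 [255.2785 310.6017]
```

{"name": "apply_moves", "arguments": {
  "delta_pos": [
    [-3,-1,0],
    [-6,-2.1,0],
    [-7.5,-2.6,0],
    [-7.5,-2.6,-8],
    [-7.5,-2.6,-16],
    [-7.5,-2.6,-24],
    [-7.5,-2.6,-30],
    [-7.5,-2.6,-34],
    [-7.5,-2.6,-35],
    [-7.5,-2.6,-35]
  ],
  "spin": [0,0,0,0,0,0,0,0,0,0]
}}

```text
time: 27.6
position: [0.4497, -0.3335, 0.199]
ee_rot: [-0.174, 0.985, 0.0, -0.0]
contact_force: [-0.2, 0.9, -3.7]
width: 0.0293
grip_force: 64.0
```

{"name": "apply_moves", "arguments": {
  "delta_pos": [
    [0,0,-1],
    [0,0,-2],
    [0,0,-2]
  ],
  "spin": [0,0,0]
}}

```text
time: 27.9
position: [0.4497, -0.3334, 0.1971]
ee_rot: [-0.174, 0.985, -0.0, 0.0]
contact_force: [0.4, -0.3, -4.0]
width: 0.0296
grip_force: 64.0
```

{"name": "apply_moves", "arguments": {
  "delta_pos": [
    [0,0,-1],
    [0,0,-1.5],
    [0,0,-1.5]
  ],
  "spin": [0,0,0]
}}

```text
time: 28.2
position: [0.4498, -0.3335, 0.1961]
ee_rot: [-0.174, 0.985, -0.0, 0.0]
contact_force: [0.7, 1.3, 1.9]
width: 0.0293
grip_force: 64.8
```

```bash
python3 up.py
```

```text
[ 0.4498 -0.3335  0.1961] [-1.071   2.6108  2.3496] 28.25
green ((254.5, 315.0), (52.0, 61.0), 90.0)
-0.1 [255.311  316.6854]
0 [255.3234 314.7661]
0.1 [255.3352 312.677 ]
0.2 [255.3462 310.4425]
```

{"name": "apply_moves", "arguments": {
  "delta_pos": [
    [0,0,-0.5],
    [0,0,-0.7],
    [0,0,-0.7]
  ],
  "spin": [0,0,0]
}}

```text
time: 28.55
position: [0.4499, -0.3335, 0.196]
ee_rot: [-0.175, 0.985, -0.0, 0.0]
contact_force: [-2.0, 4.0, 8.3]
width: 0.0291
grip_force: 65.6
```

{"name": "apply_moves", "arguments": {
  "delta_pos": [
    [0,0,0],
    [0,0,0],
    [0,0,0],
    [0,0,0],
    [0,0,0],
    [0,0,0],
    [0,0,0],
    [0,0,0]
  ],
  "spin": [0,0,0,0,0,0,0,0],
  "hand": 85
}}

```text
time: 29.35
position: [0.4497, -0.3335, 0.1949]
ee_rot: [-0.174, 0.985, -0.0, -0.0]
contact_force: [0.4, -0.5, -0.5]
width: 0.085
grip_force: 0.0
```

{"name": "apply_moves", "arguments": {
  "delta_pos": [
    [0,0,10],
    [0,0,25],
    [0,0,50],
    [0,0,80],
    [0,0,115],
    [0,0,145],
    [0,0,145],
    [0,0,145]
  ],
  "spin": [0,0,0,0,0,0,0,0]
}}

```text
time: 30.15
position: [0.4497, -0.3334, 0.3412]
ee_rot: [-0.174, 0.985, -0.0, 0.001]
contact_force: [-0.4, 0.3, -1.4]
width: 0.085
grip_force: 0.0
```

```bash
python3 - <<'E'
from h import *
np.set_printoptions(precision=4,suppress=True)
im,m=shot('wrist','w9');s=bot.get_state();print(s['position'],s['contact_force'],s['width'],s['time'])
hs=cv2.cvtColor(im,cv2.COLOR_RGB2HSV);g=cv2.inRange(hs,(45,90,40),(80,255,255));c=max(cv2.findContours(g,0,1)[0],key=cv2.contourArea);r=cv2.minAreaRect(c)
ye=cv2.inRange(hs,(22,150,80),(33,255,255));c=max(cv2.findContours(ye,0,1)[0],key=cv2.contourArea);E=cv2.fitEllipse(cv2.convexHull(c))
X=onz(m,*r[0],.163);Y=onz(m,*E[0],.102);print('end',X,r[1],'collar',Y,E[1],'lean',np.arctan(np.linalg.norm((X-Y)[:2])/.06))
sc,ms=shot('scene','s9f');print('scene end pred',px(ms,X));g=cv2.inRange(cv2.cvtColor(sc,cv2.COLOR_RGB2HSV),(45,90,40),(80,255,255))[140:175,140:200];a=np.argwhere(g);print('scene green',a.mean(0)[::-1]+[140,140],len(a))
E
```

```text
[ 0.4493 -0.3333  0.34  ] [-0.2866  0.2984 -0.4778] 0.08542151760106148 30.2
end [ 0.4501 -0.3337  0.163 ] (26.0, 27.0) collar [ 0.4488 -0.334   0.102 ] (66.31610870361328, 67.72969055175781) lean 0.022626164442068834
scene end pred [164.0023 156.7141]
scene green [164.5588 157.6176] 34
```

```bash
python3 -c "
from cell import bot
print(bot.job_done())"
```

```text
the job is handed in; nothing more can be done
None
```

I pressed the reader's nose about half way in on the orange tag (about 4 N, about 2° off square) and held it for about 2.7 s. It is now back in its holster, seated and released, and the job was handed in at about 30 s.

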